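Hover a heat sink over its bare chip

TASK

Pick the oblong heat sink (not the square one) out of the parts tray, carry it upright over the tall parts on the circuit board, and stop with it hovering over the oblong bare chip: level, centred on the chip, long side along long side, with about 5 mm of air between them. Neither the heat sink nor the robot may touch the board or its parts, and the square heat sink, the flux jar and the solder spool stay where they are. Do not set it down: the job finishes with the gripper holding the heat sink still in the air there.

Things in the scene. Friction and masses are not known exactly. Their poses are not given: they have to be found in the camera images.
- heatsink: The loose oblong aluminium heat sink to carry: a finned block 54 mm long (its x axis), 24 mm wide (its y axis) and 40 mm tall (z up), about 75 g; its long sides are flat fins. Origin: centre of its flat underside. It stands upright in one half of the tray. Both ways round along x are alike.
- square_heatsink: The other loose aluminium heat sink in the tray, 34 x 34 mm and 28 mm tall, not to be moved. Origin: centre of its underside, z up.
- tray: Open black plastic tray, fixed to the mat, 150 mm (x) by 230 mm (y), walls 18 mm high and 5 mm thick, floor 5 mm thick; the two heat sinks stand about 96 mm apart along its y axis. Left or right of the robot, the board on the other side. Origin: centre of its underside, on the mat, z up.
- board: Fixed green circuit board, 150 mm (x) by 210 mm (y) on standoffs, top face 14 mm above its origin (centre of its footprint, z up). On the top face: 34 mm tall capacitors along both short edges (y = +-97 mm, 13 mm thick), 30 mm tall small heat sinks along the +x edge (x 54 to 70 mm), connectors up to 22 mm tall along the -x edge (x -71 to -57 mm); else only parts 3 mm high or less.
- long_chip: The target: the oblong bare chip, a black slab with a bright metal middle, fixed on the board's top face, 50 mm long (its x axis, parallel to the board's x axis), 20 mm wide (y) and 3 mm thick. Origin: centre of its underside, z up; its top face is 3 mm above the origin. It is 48 mm off the board's middle along its y axis, on either side.
- square_chip: The other bare chip, 30 x 30 mm and 3 mm thick, fixed in the other half of the board; not the target. Origin: centre of its underside.
- jar: Bystander: loose white flux jar with a black cap, 44 mm diameter, 55 mm tall, on the mat between tray and board. Origin: centre of its underside.
- spool: Bystander: loose spool of solder, 48 mm diameter, 40 mm tall, on the mat between tray and board. Origin: centre of its underside.
Not all that is in view belongs to the job. What is shaped like the heatsink but pink is not meant.

How it is judged (in metres and radians):
On the way:
1. the oblong heat sink is held in the gripper, lifted more than 40 mm clear of the tray floor (z of heatsink in the frame of tray above 0.045 m and contact force between the fingers and heatsink above 0.5 N), for 0.2 s.
At the end, for the whole second after the job is handed in: The oblong heat sink is held still in the gripper, underside 2 to 10 mm above the oblong chip's top, centre within 5 mm of the chip's seen from above, long sides within 0.12 rad (either way round), tilt under 0.1 rad, touching neither chips nor board (horizontal distance between heatsink and long_chip below 0.005 m and z of heatsink in the frame of long_chip between 0.005 and 0.013 m and angle between the x axis of heatsink and the x axis of long_chip, either way round below 0.12 rad and angle between heatsink's own z axis and vertical below 0.1 rad and linear speed of heatsink below 0.02 m/s and contact force between the fingers and heatsink above 0.5 N and contact force between heatsink and long_chip below 0.05 N and contact force between heatsink and square_chip below 0.05 N and contact force between heatsink and board below 0.05 N); the arm keeps its last pose, push and grip.
It fails at once if the heat sink touches the board, its fitted parts or a bare chip (over 0.5 N) (contact force between heatsink and board above 0.5 N or contact force between heatsink and long_chip above 0.5 N or contact force between heatsink and square_chip above 0.5 N).
It fails at once if the robot touches the board, its fitted parts or a bare chip (over 1 N) (contact force between any of the arm, the fingers and board above 1 N or contact force between any of the arm, the fingers and long_chip above 1 N or contact force between any of the arm, the fingers and square_chip above 1 N).
It fails at once if the carried heat sink is tipped over (more than 0.6 rad) (angle between heatsink's own z axis and vertical above 0.6 rad).
It fails at once if the square heat sink, the jar or the spool is moved more than 20 mm (distance of any of square_heatsink, jar, spool from where it was at the start of the episode above 0.02 m).
It also fails if it takes over 40 s, if anything falls off the work surface, if the arm or the gripper's body presses on something with over 40 N, if the wrist force passes 120 N, or if a joint passes its speed limit or range.

ROBOT

A 7-joint arm with a two-finger parallel gripper is mounted at the origin on the work surface. World frame = base frame: x ahead of the robot, y to its left, z up, the work surface at z = 0. Lengths are in m, angles in degrees, forces in N, time in s.
With the tool pointing down it reaches from about 0.425 to 0.825 m from the base axis. Payload 3.6 kg.
Tool frame: the origin (TCP) lies at the very end of the fingers, on their centre line; the grasp point (between the pads) lies 19 mm behind it (env.hold_point_z is the distance from the TCP to the grasp point, in m); x points along the fingers, z is the direction in which the jaws open and shut, and the axes are right-handed (so a half turn about x gives the same grasp; the last joint's range is limited). The gripper opens to 93 mm and grips with 3 to 60 N. Pads are 15 mm wide; open, the fingers measure 128 mm over their backs; the gripper's body (75 mm by 188 mm) begins 65 mm behind the grasp point.
Start: joints at [73.367, 35.231, -0.722, 81.555, 0.464, 63.22, -2.315], TCP at [0.17, -0.627, 0.219] pointing down, gripper open.
Joint ranges: [-178.69, 178.69], [-17.37, 117.87], [-77.05, 75.6], [15.02, 138.74], [-78.02, 258.01], [0.78, 113.62], [-162.83, 162.83]. Speed limits (degrees/s): [159.86, 159.86, 180, 180, 180, 180, 180].

INTERFACE

Orientations are given as [roll, pitch, yaw] about the fixed x, y, z axes, in that order (R = Rz(yaw) Ry(pitch) Rx(roll)).
In Python, from cell import env gives the robot as it stands. The module is installed in compiled form; this text tells all that it offers.
- The arm moves only by the tool drive_tool, never from a script. Its argument "series" is a list of rows, each a list of 3 entries, a list of its own where there are three numbers: the opening, from -1 (shut) to 1 (fully open), then the shift along the tool's x, y, z each as a share of 0.1 m, from -1 to 1, then the turn about the tool's x as a share of pi rad, from -1 to 1. In form: [[hand, [tx, ty, tz], spin], ...]. A call has exactly 10 rows; each row shifts and turns the pose as measured when the row begins, along the tool's axes as they then stand; what a row does not reach is not made up. A row lasts 1/12 s, in which the tool goes at most 41.7 mm and 7.16 degrees, less where a joint would pass 70% of its speed; a pose out of reach is approached as far as the arm can. A call with a number of a shift or a turn outside -1 to 1 is refused whole. A call with a gripper value outside its range is refused whole. The fingers move at their own pace and stop on an object; "newtons" is the grip in N (left out, the last holds). Time passes only in rows, so rows that do not move let the fingers close, or fill a call up. It gives the time, the measured TCP pose, the force and the opening at its end, in the units of the state.
- env.get_state(): the state, without advancing time (a new reading comes with each control period).
- env.read_camera(name): name is "scene" or "top" or "wrist"; returns a dict with "img" (384x512x3 uint8, red, green, blue), "range_z" (384x512 float32, m along the optical axis (not along the pixel's ray), 0 where there is no reading), "K" (3x3 intrinsics, pixels), "view" (4x4, takes a point from world to camera coordinates); the wrist camera has in their place "hand_eye" (4x4, takes a point from camera to tool coordinates, whose origin is the TCP and whose axes are the tool frame's). Camera axes: x right, y up, looking along -z (the intrinsics and any distortion apply to the point x, -y, -z); pixel columns grow to the right and rows downward; lengths in m; the calibration is good to about 2 mm. A picture is of the moment at which its call begins: read the wrist's pose just before it.
- env.sign_off(): hands the job in, once; it reports no verdict.
The state is a dict: "time_s": time; "joint_positions": joint angles; "joint_vel": joint speeds; "tau": joint torques, N m; "ee_pos": TCP position; "ee_rot": TCP orientation; "ft_force": force on the tool from outside, world axes, zero at the start; "torque": the same for the moment, N m; "finger_gap": finger opening in m.
Only numpy, scipy, OpenCV 4.12 (cv2) and the standard library are available. Lean on these libraries where they do the work, as an engineer would, in place of code of your own. Each camera call takes 0.05 s, during which the arm holds its last target. There are 200 camera calls.

## Working session

There is one attempt and no reset: what is moved stays moved. The work goes in short steps, Python scripts to look and compute and a tool call to move; the robot and the scene stay as the last step left them, time stands still between calls to the robot, and variables do not carry over. Pictures are saved under pics/ and viewed, about 8 in all and at most 12, crops included, and the job is handed in when it is done.

Besides the shell and the picture viewer there is one more tool, called after "Request:" by a JSON object that holds its "api" and its "payload". drive_tool: Moves the arm, as the interface text tells. Its arguments: {"type":"object","properties":{"series":{"type":"array"},"newtons":{"type":"number"}},"required":["series"]}

```bash
mkdir -p pics; cat > h.py <<'E'
import numpy as np, cv2
from cell import env
from scipy.spatial.transform import Rotation as R
def cloud(c, T):  # T cam->world
    z=c["range_z"]; K=c["K"]; v,u=np.mgrid[:z.shape[0],:z.shape[1]]
    p=np.stack([(u-K[0,2])/K[0,0]*z,-(v-K[1,2])/K[1,1]*z,-z],-1)
    return p@T[:3,:3].T+T[:3,3]
def look(name):
    s=env.get_state(); c=env.read_camera(name)
    if name=="wrist":
        T=np.eye(4); T[:3,:3]=R.from_euler("xyz",s["ee_rot"],degrees=True).as_matrix(); T[:3,3]=s["ee_pos"]; T=T@c["hand_eye"]
    else: T=np.linalg.inv(c["view"])
    return c,cloud(c,T),T
def save(n,im,k=1): cv2.imwrite("pics/"+n,cv2.resize(im[...,::-1],None,fx=k,fy=k,interpolation=cv2.INTER_CUBIC))
E
python3 - <<'E'
from h import *
print(env.get_state(), env.hold_point_z)
ims=[]
for n in("scene","top"):
    c,P,T=look(n); np.savez(n+".npz",img=c["img"],P=P,K=c["K"],T=T); print(n,c["K"],T); save(n+"0.png",c["img"],1.5)
E
```

```text
{'time_s': 0.0, 'joint_positions': array([73.36691829, 35.28913414, -0.72395356, 81.64084667,  0.46462032,
       63.21966573, -2.31330468]), 'joint_vel': array([ 0.07030298, -0.01400354, -0.06464465,  0.06840715,  0.03140312,
       -0.05659173,  0.01931478]), 'tau': array([-1.86640714e-04, -4.58941483e+01,  2.09218659e-01, -1.65745676e+01,
       -6.10447791e-02,  2.04540754e-02,  2.19667104e-04]), 'ee_pos': array([ 0.16929814, -0.62674146,  0.2174852 ]), 'ee_rot': array([-179.2388917 ,   89.85323159,  105.88223566]), 'ft_force': array([-0.11163804, -0.47675075, -0.06948044]), 'torque': array([-0.00554765, -0.01106128,  0.00139529]), 'finger_gap': 0.09325034208501772} 0.0188
scene [[465.87666073   0.         257.29666359]
 [  0.         465.87666073 190.84185904]
 [  0.           0.           1.        ]] [[-0.57755634 -0.6203535   0.53065073  1.14285701]
 [ 0.81634014 -0.43555949  0.37931083  0.315595  ]
 [-0.00417684  0.65226487  0.75797961  1.01967409]
 [ 0.          0.          0.          1.        ]]
top [[471.10670882   0.         257.30944446]
 [  0.         471.10670882 195.72756231]
 [  0.           0.           1.        ]] [[-0.01657699  0.997855   -0.06332937  0.38925719]
 [-0.9998445  -0.01692445 -0.00495401 -0.16953228]
 [-0.0060152   0.0632374   0.99798038  1.29378033]
 [ 0.          0.          0.          1.        ]]
```

View pics/top0.png

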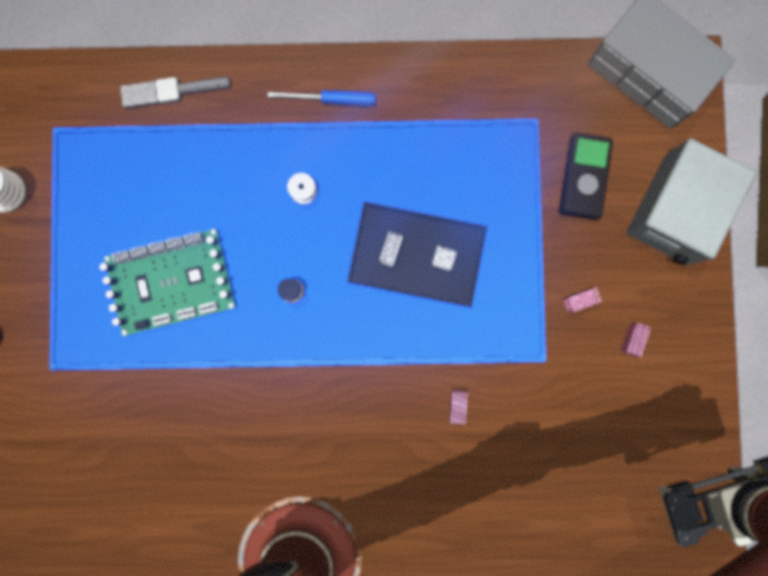

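View pics/scene0.png

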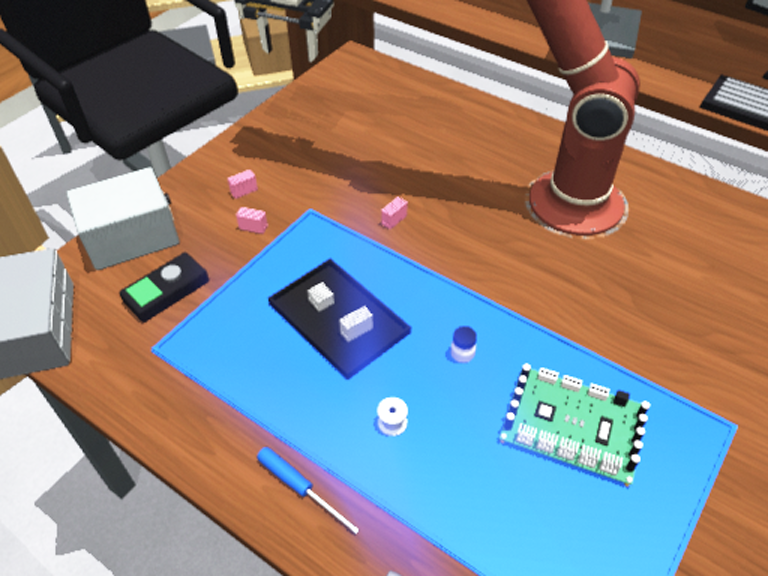

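Top view (robot at the bottom, +y to the left). The tray has an oblong grey sink at (391,249) and a square one at (444,259). The pink look-alikes are at (583,300), (638,340) and (459,407). The oblong grey one in the tray fits the description. On the board, the oblong chip is at (143,288) and the square one at (195,275). I'll measure these and crop the tray to confirm.

```bash
python3 - <<'E'
from h import *
d=np.load("top.npz"); im=d["img"]; P=d["P"]
def rect(n,m,box,k):
    x0,y0,x1,y1=[int(b/1.5) for b in box]; mm=np.zeros_like(m); mm[y0:y1,x0:x1]=m[y0:y1,x0:x1]
    q=P[mm]; r=cv2.minAreaRect((q[:,:2]*1000).astype(np.float32))
    print(n,mm.sum(),"med",np.median(q,0).round(4),"rect",np.round(r[0],1),np.round(r[1],1),round(r[2],1),"zq",np.percentile(q[:,2],[5,50,95]).round(4))
h=P[...,2]; hsv=cv2.cvtColor(im,cv2.COLOR_RGB2HSV)
bright=(hsv[...,1]<70)&(hsv[...,2]>110)
rect("hs",(h>0.03)&(h<.07),(360,215,415,285),0)
rect("sq",(h>0.022)&(h<.06),(420,230,470,285),0)
rect("hsb",bright,(360,215,415,285),0)
rect("tray",(hsv[...,2]<70),(335,190,500,320),0)
rect("spool",h>0.025,(275,160,330,215),0); rect("jar",h>0.03,(265,265,320,315),0)
green=(hsv[...,0]>55)&(hsv[...,0]<90)&(hsv[...,1]>90)
rect("board",green,(90,215,245,345),0)
rect("chip",bright,(132,270,155,306),0); rect("chipblk",hsv[...,2]<70,(130,268,158,308),0)
print(P[int(249/1.5),int(391/1.5)],P[int(288/1.5),int(143/1.5)])
a=im[125:215,225:335]; b=im[145:230,60:170]; b=cv2.resize(b,(110,90))
save("crop.png",np.hstack([a,b]),3.6)
E
```

```text
hs 127 med [ 0.5497 -0.172   0.0491] rect [ 550.4 -173.1] [24.  54.4] 70.5 zq [0.0321 0.0491 0.0539]
sq 90 med [ 0.5325 -0.2683  0.0377] rect [ 533.6 -268.2] [33.9 33.5] 71.8 zq [0.0251 0.0377 0.0415]
hsb 259 med [ 0.5497 -0.172   0.0286] rect [ 487.7 -162.9] [ 39.8 193.3] 82.2 zq [0.0077 0.0286 0.0523]
  return _methods._mean(a, axis=axis, dtype=dtype,
  ret = um.true_divide(
Traceback (most recent call last):
IndexError: index -1 is out of bounds for axis 0 with size 0
```

```bash
python3 - <<'E'
from h import *
d=np.load("top.npz"); im=d["img"]; P=d["P"]
def rect(n,m,box):
    x0,y0,x1,y1=[int(b/1.5) for b in box]; mm=np.zeros_like(m); mm[y0:y1,x0:x1]=m[y0:y1,x0:x1]
    q=P[mm]
    if len(q)<5: print(n,"few"); return
    r=cv2.minAreaRect((q[:,:2]*1000).astype(np.float32)); b=cv2.boxPoints(r)
    e=[b[1]-b[0],b[2]-b[1]]; e=max(e,key=np.linalg.norm)
    print(n,mm.sum(),"c",np.round(r[0],1),np.round(r[1],1),"long dir",round(np.degrees(np.arctan2(e[1],e[0]))%180,1),"zq",np.percentile(q[:,2],[5,50,95]).round(4))
h=P[...,2]; hsv=cv2.cvtColor(im,cv2.COLOR_RGB2HSV)
sat,val=hsv[...,1],hsv[...,2]
bright=(sat<70)&(val>110)
rect("hs",(h>0.03)&(h<.07),(360,215,415,285))
rect("hstop",(h>0.044)&(h<.07),(360,215,415,285))
rect("sq",(h>0.022)&(h<.06),(420,230,470,285))
notblue=~((hsv[...,0]>95)&(hsv[...,0]<125)&(sat>150)&(val>120))
rect("tray",notblue,(340,195,500,315))
rect("spool",h>0.025,(275,160,330,215)); rect("jar",h>0.03,(265,265,320,315))
green=(hsv[...,0]>55)&(hsv[...,0]<90)&(sat>90)
rect("board",green,(90,215,245,345))
rect("boardany",h>0.012,(90,215,245,345))
rect("boardtall",h>0.035,(90,215,245,345))
print(np.median(h[green]))
rect("chip",bright,(132,270,155,306)); rect("chipblk",~green,(132,270,155,306)); rect("sqchip",~green,(180,262,208,288))
a=im[125:215,225:335]; b=im[145:230,60:170]; b=cv2.resize(b,(110,90))
save("crop.png",np.hstack([a,b]),3.6)
E
```

```text
hs 127 c [ 550.4 -173.1] [24.  54.4] long dir 160.5 zq [0.0321 0.0491 0.0539]
hstop 101 c [ 550.5 -173. ] [23.7 54.4] long dir 160.7 zq [0.046  0.0499 0.0544]
sq 90 c [ 533.6 -268.2] [33.9 33.5] long dir 71.8 zq [0.0251 0.0377 0.0415]
tray 4338 c [ 499.5 -210.8] [225.3 232.9] long dir 167.8 zq [0.006  0.0108 0.0324]
spool 251 c [533.2 -76.1] [339.9  46.8] long dir 25.1 zq [0.041  0.0453 0.0495]
jar 210 c [431.6 -67.5] [217.2  40. ] long dir 57.0 zq [0.0353 0.0602 0.0639]
board 2423 c [490.3  83.3] [513.9 180.3] long dir 87.6 zq [0.0149 0.0192 0.0235]
boardany 4383 c [487.   94.8] [539.5 210.8] long dir 86.6 zq [0.0154 0.0206 0.0513]
boardtall 815 c [492.3  84.1] [517.8 177.9] long dir 86.8 zq [0.0358 0.0461 0.0571]
0.019727320312372787
chip 98 c [431.4  63.2] [471.6  36.8] long dir 75.3 zq [0.0191 0.0223 0.0275]
chipblk 137 c [430.5  65.7] [475.4  45.9] long dir 74.5 zq [0.018  0.0219 0.0274]
sqchip 116 c [459.8  13. ] [389.8  33.8] long dir 73.8 zq [0.0186 0.0224 0.0266]
```

View pics/crop.png

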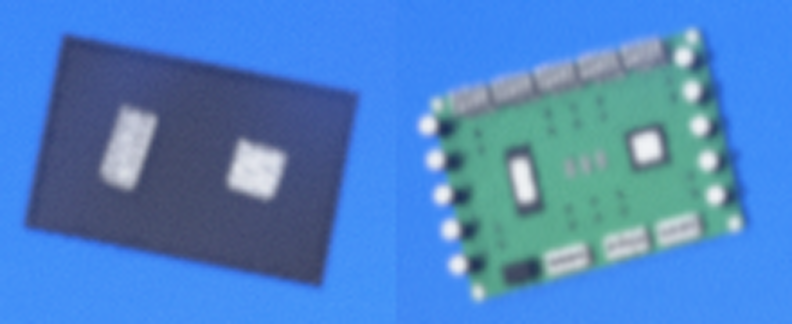

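Crop confirms: the left blob in the tray, about (130,148), is the oblong grey sink at 54×24 mm. The oblong chip is at (523,178), in the left half of the board. Top-camera heights read about 5 mm high throughout, so I'll refine with the wrist camera. Next I'll work out the move to above the sink.

```bash
cat >> h.py <<'E'
def togo(goal,jawdeg):
    s=env.get_state(); M=R.from_euler("xyz",s["ee_rot"],degrees=True).as_matrix()
    d=np.array(goal)-s["ee_pos"]; a=np.radians(jawdeg); 
    j=np.array([np.cos(a),np.sin(a),0]); ang=np.degrees(np.arctan2(-(M.T@j)[1],(M.T@j)[2])); ang=(ang+90)%180-90
    print("t",round(s["time_s"],2),"pos",s["ee_pos"].round(4),"jaw",np.degrees(np.arctan2(M[1,2],M[0,2])).round(2),"toolx",M[:,0].round(3),"gap",round(s["finger_gap"],4),"F",s["ft_force"].round(2),"j7",s["joint_positions"][6].round(1))
    print("world d",d.round(4),"tool shift/0.1:",(M.T@d/0.1).round(3),"spin deg",ang.round(2),"share",(ang/180).round(4))
    print("M",M.round(3).tolist()); return M
E
python3 - <<'E'
from h import *
togo((.55,-.173,.2),70.6)
d=np.load("top.npz"); im=d["img"]; K,T=d["K"],d["T"]
def ray(u,v,z):
    p=T[:3,:3]@np.array([(u-K[0,2])/K[0,0],-(v-K[1,2])/K[1,1],-1]); return T[:3,3]+p*(z-T[2,3])/p[2]
hsv=cv2.cvtColor(im,cv2.COLOR_RGB2HSV); sat,val=hsv[...,1],hsv[...,2]
def rect(n,m,box,z):
    x0,y0,x1,y1=[int(b/1.5) for b in box]; mm=np.zeros(m.shape,np.uint8); mm[y0:y1,x0:x1]=m[y0:y1,x0:x1]
    cs,_=cv2.findContours(mm,cv2.RETR_EXTERNAL,cv2.CHAIN_APPROX_NONE); c=max(cs,key=cv2.contourArea)[:,0]
    q=np.array([ray(u,v,z)[:2] for u,v in c])*1000
    r=cv2.minAreaRect(q.astype(np.float32)); b=cv2.boxPoints(r); e=max([b[1]-b[0],b[2]-b[1]],key=np.linalg.norm)
    print(n,np.round(r[0],1),np.round(r[1],1),"long",round(np.degrees(np.arctan2(e[1],e[0]))%180,1))
green=(hsv[...,0]>55)&(hsv[...,0]<90)&(sat>90)
rect("chip",(~green),(132,270,155,306),.017); rect("chipbright",(sat<70)&(val>140),(132,270,155,306),.017)
rect("sqchip",~green,(180,262,208,288),.017); rect("board",green,(90,215,245,345),.014)
blue=(hsv[...,0]>95)&(hsv[...,0]<125)&(sat>150)&(val>120)
rect("tray",~blue,(342,195,500,315),.018)
rect("hs",(val>110)&(sat<90),(370,225,412,275),.045)
rect("spool",~blue,(280,165,325,210),.04);rect("jar",~blue,(272,270,310,308),.055)
E
```

```text
t 0.1 pos [ 0.1693 -0.6269  0.2176] jaw -74.88 toolx [-0.001  0.002 -1.   ] gap 0.0932 F [-0.65  0.25 -0.46] j7 -2.3
world d [ 0.3807  0.4539 -0.0176] tool shift/0.1: [ 0.184  4.859 -3.388] spin deg 34.52 share 0.1918
M [[-0.001, 0.965, 0.261], [0.002, 0.261, -0.965], [-1.0, -0.0, -0.002]]
chip [488.5 279. ] [47.9 21.7] long 14.2
chipbright [488.1 279.5] [33.9 17.8] long 14.2
sqchip [510.7 184.9] [30.1 29.3] long 11.2
board [490.8 229.6] [127.3 205. ] long 103.2
tray [ 541.8 -220.1] [225.9 146.7] long 77.4
hs [ 548.2 -172. ] [33.8 66.9] long 160.7
spool [662.4 -14.8] [58.  53.5] long 44.0
jar [476.6   3.5] [42.4 39.7] long 89.0
```

Request:
{"api": "drive_tool", "payload": {"series": [[1,[0,0.32,-0.225],0],[1,[0,0.32,-0.225],0],[1,[0,0.32,-0.225],0],[1,[0,0.32,-0.225],0],[1,[0,0.32,-0.225],0],[1,[0,0.32,-0.225],0],[1,[0,0.32,-0.225],0],[1,[0,0.32,-0.225],0],[1,[0,0.32,-0.225],0],[1,[0,0.32,-0.225],0]]}}

```text
time_s: 0.93
ee_pos: [0.4185, -0.3234, 0.2096]
ee_rot: [-117.8, 89.2, 165.9]
ft_force: [-0.1, -0.3, 0.2]
finger_gap: 0.093
```

```bash
python3 -c "
from h import *
togo((.55,-.173,.2),70.6)"
```

```text
t 0.93 pos [ 0.4185 -0.3234  0.2096] jaw -76.36 toolx [-0.014  0.004 -1.   ] gap 0.093 F [-0.06 -0.33  0.16] j7 -42.8
world d [ 0.1315  0.1504 -0.0096] tool shift/0.1: [ 0.083  1.634 -1.151] spin deg 33.04 share 0.1835
M [[-0.014, 0.972, 0.236], [0.004, 0.236, -0.972], [-1.0, -0.013, -0.007]]
```

Request:
{"api": "drive_tool", "payload": {"series": [[1,[0.02,0.32,-0.225],0],[1,[0.02,0.32,-0.225],0],[1,[0.02,0.32,-0.225],0],[1,[0.02,0.32,-0.225],0],[1,[0,0.32,-0.225],0],[1,[0,0,0],0.038],[1,[0,0,0],0.038],[1,[0,0,0],0.038],[1,[0,0,0],0.038],[1,[0,0,0],0.038]]}}

```text
time_s: 1.77
ee_pos: [0.5575, -0.1499, 0.1949]
ee_rot: [-109.3, 88.6, 140.1]
ft_force: [-0.2, -0.7, -0.5]
finger_gap: 0.0926
```

```bash
python3 - <<'E'
from h import *
togo((.55,-.173,.2),70.6)
c,P,T=look("wrist"); np.savez("w1.npz",img=c["img"],P=P,K=c["K"],T=T); save("w1.png",c["img"],1.5)
E
```

```text
t 1.77 pos [ 0.5575 -0.1499  0.1949] jaw -110.62 toolx [-0.019  0.016 -1.   ] gap 0.0926 F [-0.24 -0.65 -0.51] j7 -93.9
world d [-0.0075 -0.0231  0.0051] tool shift/0.1: [-0.053  0.009  0.242] spin deg -1.21 share -0.0067
M [[-0.019, 0.936, -0.352], [0.016, -0.352, -0.936], [-1.0, -0.023, -0.008]]
```

View pics/w1.png

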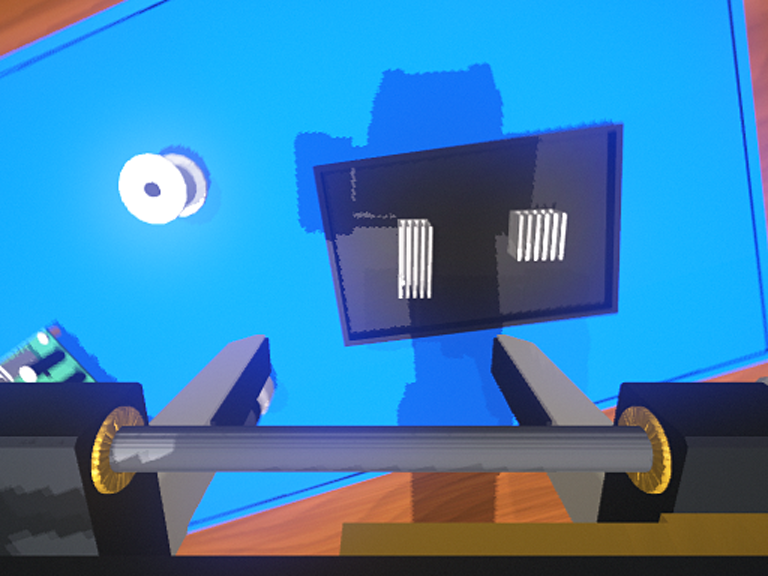

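Wrist view: the oblong sink is at (415,258) and the square one at (538,235). The spool is at (160,188) and a corner of the board shows at (40,355). Now I'll measure the sink in this view.

```bash
cat >> h.py <<'E'
def raym(K,T,uv,z):
    uv=np.asarray(uv,float); p=np.stack([(uv[:,0]-K[0,2])/K[0,0],-(uv[:,1]-K[1,2])/K[1,1],-np.ones(len(uv))],1)@T[:3,:3].T
    return T[:3,3]+p*((z-T[2,3])/p[:,2])[:,None]
def prect(n,q):
    r=cv2.minAreaRect((q[:,:2]*1000).astype(np.float32)); b=cv2.boxPoints(r); e=max([b[1]-b[0],b[2]-b[1]],key=np.linalg.norm)
    print(n,len(q),np.round(r[0],1),np.round(r[1],1),"long",round(np.degrees(np.arctan2(e[1],e[0]))%180,1)); return r
E
python3 - <<'E'
from h import *
d=np.load("w1.npz"); im,P,K,T=d["img"],d["P"],d["K"],d["T"]; h=P[...,2]
box=np.zeros(h.shape,bool); box[130:215,250:305]=1
m=box&(h>.037)&(h<.055); print(np.percentile(h[m],[5,50,95]).round(4)); prect("hs depth",P[m])
hsv=cv2.cvtColor(im,cv2.COLOR_RGB2HSV)
vu=np.argwhere(m)[:,::-1]; prect("hs ray",raym(K,T,vu,.045))
b2=np.zeros(h.shape,bool); b2[130:185,330:390]=1
m=b2&(h>.024)&(h<.04); print(np.percentile(h[m],[5,50,95]).round(4)); prect("sq ray",raym(K,T,np.argwhere(m)[:,::-1],.033))
fl=np.zeros(h.shape,bool); fl[150:190,300:325]=1; print("floor",np.percentile(h[fl],[5,50,95]).round(4))
E
```

```text
[0.0401 0.0489 0.0502]
hs depth 711 [ 550.6 -172.5] [24.  54.5] long 161.0
hs ray 711 [ 550.6 -172.6] [24.4 57. ] long 161.4
[0.0263 0.035  0.038 ]
sq ray 1021 [ 534.2 -267.3] [38.4 36.3] long 71.9
floor [0.008  0.0092 0.0104]
```

Both views agree: centre (0.5505, -0.1727), long side at 161°, size right. Heights read about 4 mm high in both, which suggests a mat around 4 mm thick. I'll align first, coming partway down.

Request:
{"api": "drive_tool", "payload": {"series": [[1,[0.1,0,0.12],-0.009],[1,[0.1,0,0.1],0],[1,[0.1,0,0],0],[1,[0.1,0,0],0],[1,[0.1,0,0],0],[1,[0.1,0,0],0],[1,[0.1,0,0],0],[1,[0.1,0,0],0],[1,[0,0,0],0],[1,[0,0,0],0]]}}

```text
time_s: 2.65
ee_pos: [0.5467, -0.1673, 0.1048]
ee_rot: [-109.9, 88.3, 141.5]
ft_force: [0.1, -0.5, -0.1]
finger_gap: 0.0933
```

```bash
python3 - <<'E'
from h import *
togo((.5505,-.1727,.017),71)
for f,b in(("top.npz",(100,140,170,220)),("w1.npz",(90,110,230,150))):
    P=np.load(f)["P"][b[0]:b[1],b[2]:b[3],2]; print("mat z",f,np.percentile(P,[10,50,90]).round(4))
E
```

```text
t 2.65 pos [ 0.5467 -0.1673  0.1048] jaw -108.6 toolx [-0.024  0.019 -1.   ] gap 0.0933 F [ 0.14 -0.5  -0.1 ] j7 -89.4
world d [ 0.0038 -0.0054 -0.0878] tool shift/0.1: [0.876 0.078 0.048] spin deg 0.41 share 0.0023
M [[-0.024, 0.947, -0.319], [0.019, -0.319, -0.948], [-1.0, -0.029, -0.01]]
mat z top.npz [0.0018 0.0055 0.0429]Traceback (most recent call last):
  File "<stdin>", line 4, in <module>
    return _quantile_unchecked(
        a, q, axis, out, overwrite_input, method, keepdims, weights)
    return _ureduce(a,
                    func=_quantile_ureduce_func,
    ...<5 lines>...
                    overwrite_input=overwrite_input,
                    method=method)
    r = func(a, **kwargs)
    result = _quantile(arr,
                       quantiles=q,
    ...<2 lines>...
                       out=out,
                       weights=wgt)
    slices_having_nans = np.isnan(arr[-1, ...])
                                  ~~~^^^^^^^^^
IndexError: index -1 is out of bounds for axis 0 with size 0
```

Request:
{"api": "drive_tool", "payload": {"series": [[1,[0,0.08,0.05],0],[1,[0.1,0,0],0],[1,[0.1,0,0],0],[1,[0.1,0,0],0],[1,[0.1,0,0],0],[1,[0.1,0,0],0],[1,[0.1,0,0],0],[1,[0,0,0],0],[1,[0,0,0],0],[1,[0,0,0],0]]}}

```text
time_s: 3.48
ee_pos: [0.5526, -0.174, 0.0379]
ee_rot: [-110.8, 88.3, 140.7]
ft_force: [-0.0, -0.2, 0.2]
finger_gap: 0.0931
```

```bash
python3 - <<'E'
from h import *
togo((.5505,-.1727,.017),71)
E
```

```text
t 3.48 pos [ 0.5526 -0.174   0.0379] jaw -108.57 toolx [-0.023  0.019 -1.   ] gap 0.0931 F [-0.03 -0.18  0.18] j7 -88.5
world d [-0.0021  0.0013 -0.0209] tool shift/0.1: [ 0.21  -0.018 -0.004] spin deg 0.45 share 0.0025
M [[-0.023, 0.948, -0.318], [0.019, -0.318, -0.948], [-1.0, -0.028, -0.011]]
```

Request:
{"api": "drive_tool", "payload": {"newtons": 20, "series": [[1,[0.07,-0.02,0],0],[1,[0.07,0,0],0],[1,[0.05,0,0],0],[1,[0,0,0],0],[1,[0,0,0],0],[-1,[0,0,0],0],[-1,[0,0,0],0],[-1,[0,0,0],0],[-1,[0,0,0],0],[-1,[0,0,0],0]]}}

```text
time_s: 4.32
ee_pos: [0.5517, -0.1734, 0.019]
ee_rot: [-114.8, 88.5, 136.6]
ft_force: [-0.7, -0.1, 0.0]
finger_gap: 0.0642
```

Request:
{"api": "drive_tool", "payload": {"series": [[-1,[0,0,0],0],[-1,[0,0,0],0],[-1,[0,0,0],0],[-1,[0,0,0],0],[-1,[0,0,0],0],[-1,[0,0,0],0],[-1,[0,0,0],0],[-1,[0,0,0],0],[-1,[0,0,0],0],[-1,[0,0,0],0]]}}

```text
time_s: 5.15
ee_pos: [0.552, -0.1735, 0.0195]
ee_rot: [-115.8, 88.6, 135.7]
ft_force: [-0.2, -0.3, -0.8]
finger_gap: 0.0241
```

```bash
python3 - <<'E'
from h import *
togo((.5505,-.1727,.2),71)
E
```

```text
t 5.15 pos [ 0.552  -0.1735  0.0195] jaw -108.55 toolx [-0.018  0.017 -1.   ] gap 0.0241 F [-0.21 -0.31 -0.78] j7 -88.3
world d [-0.0015  0.0008  0.1805] tool shift/0.1: [-1.804 -0.057 -0.022] spin deg 0.46 share 0.0026
M [[-0.018, 0.948, -0.318], [0.017, -0.318, -0.948], [-1.0, -0.022, -0.011]]
```

Gap is 24.1 mm, the sink's width, so it's gripped. Lifting gently.

Request:
{"api": "drive_tool", "payload": {"newtons": 25, "series": [[-1,[-0.05,0,0],0],[-1,[-0.1,0,0],0],[-1,[-0.15,0,0],0],[-1,[-0.2,0,0],0],[-1,[-0.2,0,0],0],[-1,[-0.2,0,0],0],[-1,[-0.2,0,0],0],[-1,[-0.2,0,0],0],[-1,[-0.1,0,0],0],[-1,[0,0,0],0]]}}

```text
time_s: 5.98
ee_pos: [0.5533, -0.1759, 0.171]
ee_rot: [-114.6, 88.5, 136.9]
ft_force: [0.3, -0.1, -1.3]
finger_gap: 0.0237
```

```bash
python3 - <<'E'
from h import *
togo((.4885,.279,.16),103.3)
c,P,T=look("wrist"); np.savez("w2.npz",img=c["img"],P=P,K=c["K"],T=T); save("w2.png",c["img"],1.5)
E
```

```text
t 5.98 pos [ 0.5533 -0.1759  0.171 ] jaw -108.58 toolx [-0.019  0.018 -1.   ] gap 0.0237 F [ 0.28 -0.08 -1.33] j7 -89.3
world d [-0.0648  0.4549 -0.011 ] tool shift/0.1: [ 0.203 -2.06  -4.104] spin deg -31.87 share -0.177
M [[-0.019, 0.948, -0.319], [0.018, -0.318, -0.948], [-1.0, -0.023, -0.011]]
```

View pics/w2.png

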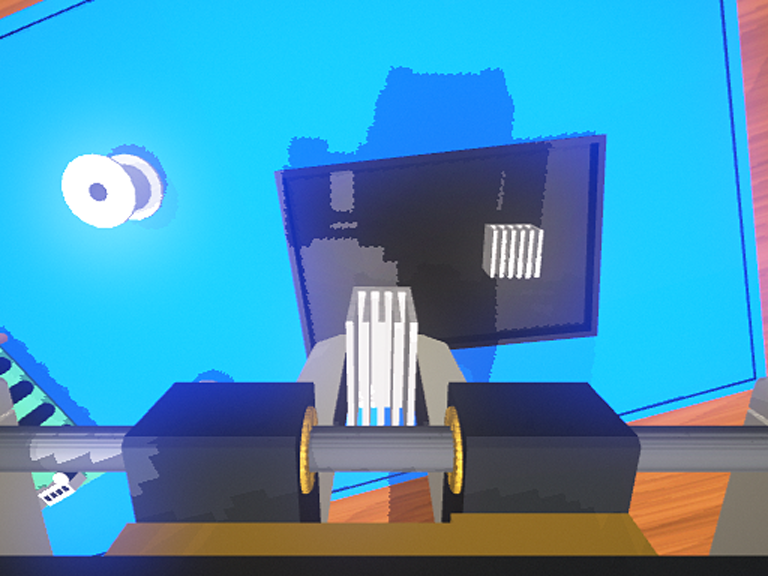

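The sink is held upright at (382,355) and clear of the tray. Carrying it across at TCP z about 0.17, well above the jar.

Request:
{"api": "drive_tool", "payload": {"series": [[-1,[0,-0.08,-0.16],0],[-1,[0,-0.15,-0.3],0],[-1,[0,-0.15,-0.3],0],[-1,[0,-0.15,-0.3],0],[-1,[0,-0.15,-0.3],0],[-1,[0,-0.15,-0.3],0],[-1,[0,-0.15,-0.3],0],[-1,[0,-0.15,-0.3],0],[-1,[0,-0.15,-0.3],0],[-1,[0,-0.15,-0.3],0]]}}

```text
time_s: 6.87
ee_pos: [0.5035, 0.1404, 0.1681]
ee_rot: [-83.2, 88.0, 166.9]
ft_force: [0.1, 0.7, -1.4]
finger_gap: 0.024
```

```bash
python3 - <<'E'
from h import *
togo((.4885,.279,.16),103.3)
E
```

```text
t 6.87 pos [0.5035 0.1404 0.1681] jaw -109.95 toolx [-0.034  0.008 -0.999] gap 0.024 F [ 0.07  0.73 -1.35] j7 -123.7
world d [-0.015   0.1386 -0.0081] tool shift/0.1: [ 0.097 -0.611 -1.252] spin deg -33.24 share -0.1846
M [[-0.034, 0.939, -0.341], [0.008, -0.341, -0.94], [-0.999, -0.034, 0.004]]
```

Request:
{"api": "drive_tool", "payload": {"series": [[-1,[0,0,0],-0.037],[-1,[0,0,0],-0.037],[-1,[0,0,0],-0.037],[-1,[0,0,0],-0.037],[-1,[0,0,0],-0.037],[-1,[0,0,0],0],[-1,[0,0,-0.2],0],[-1,[0,0,-0.2],0],[-1,[0,0,0],0],[-1,[0,0,0],0]]}}

```text
time_s: 7.7
ee_pos: [0.4818, 0.1922, 0.1607]
ee_rot: [-112.7, 86.9, 172.3]
ft_force: [0.3, -0.0, -0.3]
finger_gap: 0.0238
```

```bash
python3 - <<'E'
from h import *
togo((.4885,.279,.16),103.3)
c,P,T=look("wrist"); np.savez("w3.npz",img=c["img"],P=P,K=c["K"],T=T); save("w3.png",c["img"],1.5)
E
```

```text
t 7.7 pos [0.4818 0.1922 0.1607] jaw -75.01 toolx [-0.054  0.007 -0.999] gap 0.0238 F [ 0.32 -0.   -0.35] j7 -100.6
world d [ 0.0067  0.0868 -0.0007] tool shift/0.1: [ 0.01   0.29  -0.821] spin deg 1.75 share 0.0097
M [[-0.054, 0.964, 0.259], [0.007, 0.259, -0.966], [-0.999, -0.05, -0.021]]
```

View pics/w3.png

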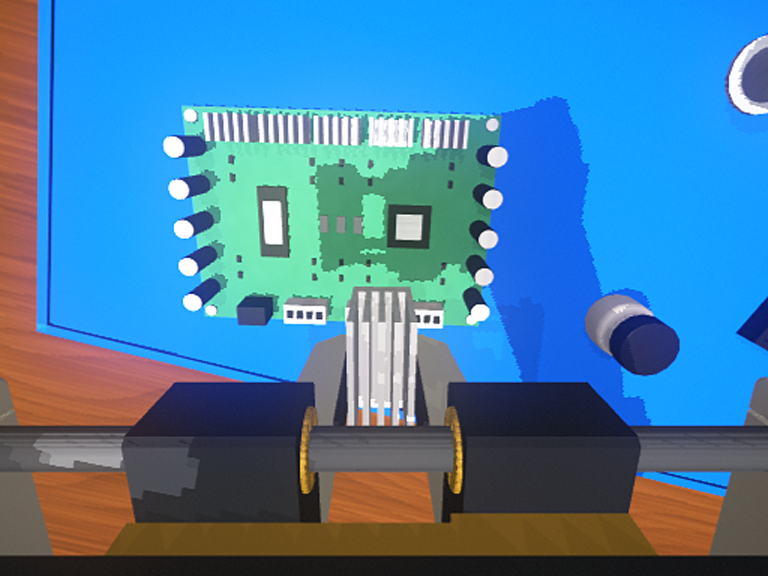

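Clear view of the board. The oblong chip is at (272,221), the square one at (408,227), and the held sink at (382,350). Measuring the chip and the held sink's pose in this view.

```bash
cat > m.py <<'E'
from h import *
def chip(f,box,zt=None,sq=None):
    d=np.load(f); im,P,K,T=d["img"],d["P"],d["K"],d["T"]; hsv=cv2.cvtColor(im,cv2.COLOR_RGB2HSV)
    green=(hsv[...,0]>50)&(hsv[...,0]<95)&(hsv[...,1]>80)
    for n,b,nz in (("chip",box,zt),("sqchip",sq,zt)):
        if b is None: continue
        x0,y0,x1,y1=[int(v/1.5) for v in b]; m=np.zeros(green.shape,np.uint8); m[y0:y1,x0:x1]=~green[y0:y1,x0:x1]
        cs,_=cv2.findContours(m,cv2.RETR_EXTERNAL,cv2.CHAIN_APPROX_NONE); c=max(cs,key=cv2.contourArea)
        mm=np.zeros_like(m); cv2.drawContours(mm,[c],-1,1,-1); zz=P[mm>0][:,2]; z=np.median(zz); print(n,"z med",z.round(4))
        gm=green.copy(); gm[:y0]=0; gm[y1:]=0; gm[:,:x0]=0; gm[:,x1:]=0; print(" board z",np.median(P[gm][:,2]).round(4))
        prect(" ray",raym(K,T,c[:,0],z)); prect(" depth",P[(mm>0)&(P[...,2]>.005)&(P[...,2]<.03)])
E
python3 - <<'E'
from m import *
chip("w3.npz",(250,180,298,262),sq=(378,195,442,258))
d=np.load("w3.npz"); P,T=d["P"],d["T"]; s=env.get_state()
M=R.from_euler("xyz",s["ee_rot"],degrees=True).as_matrix()
b=np.s_[190:283,228:282]; q=(P[b].reshape(-1,3)-s["ee_pos"])@M; q=q[(P[b].reshape(-1,3)[:,2]>.13)]
print("sink pts tool frame: pct"); print(np.percentile(q,[0.5,5,50,95,99.5],axis=0).round(4))
E
```

```text
chip z med 0.0213
 board z 0.0183
 ray 128 [489. 277.] [50.  20.2] long 13.3
 depth 893 [488.8 277.2] [50.3 20.4] long 13.2
sqchip z med 0.0213
 board z 0.0183
 ray 109 [511.1 183.8] [30.1 29.1] long 13.1
 depth 782 [511.  183.8] [30.1 29.2] long 13.1
sink pts tool frame: pct
[[-0.0565 -0.0273 -0.015 ]
 [-0.0365 -0.0192 -0.0124]
 [-0.0228  0.0075 -0.0005]
 [ 0.004   0.0259  0.0112]
 [ 0.0086  0.0264  0.0146]]
```

Chip: centre (0.489, 0.277), long side at 13.2°, 50×20 mm, top at z 0.0213. This agrees with the top view. Moving over it at height.

Request:
{"api": "drive_tool", "payload": {"series": [[-1,[0,0.05,-0.16],0.01],[-1,[0,0.05,-0.16],0],[-1,[0,0.05,-0.16],0],[-1,[0,0.05,-0.16],0],[-1,[0,0.05,-0.15],0],[-1,[0,0,0],0],[-1,[0,0,0],0],[-1,[0.1,0,0],0],[-1,[0.1,0,0],0],[-1,[0,0,0],0]]}}

```text
time_s: 8.58
ee_pos: [0.4908, 0.263, 0.1371]
ee_rot: [-98.3, 86.8, -176.6]
ft_force: [0.4, 0.3, -0.3]
finger_gap: 0.0239
```

```bash
python3 - <<'E'
from m import *
M=togo((.4905,.2772,.037),103.25)
c,P,T=look("wrist"); np.savez("w4.npz",img=c["img"],P=P,K=c["K"],T=T); save("w4.png",c["img"],1.5)
s=env.get_state(); b=np.s_[180:283,225:285]; q=(P[b].reshape(-1,3)-s["ee_pos"])@M; q=q[P[b].reshape(-1,3)[:,2]>.08]
for lo in np.arange(-.035,.014,.004):
    k=q[(q[:,0]>lo)&(q[:,0]<lo+.004)]
    if len(k)>20: print(lo.round(3),len(k),"y",np.percentile(k[:,1],[50,95]).round(4),"z",np.percentile(k[:,2],[2,98]).round(4))
E
```

```text
t 8.58 pos [0.4908 0.263  0.1371] jaw -78.36 toolx [-0.055 -0.003 -0.998] gap 0.0239 F [ 0.36  0.3  -0.29] j7 -110.0
world d [-0.0003  0.0142 -0.1001] tool shift/0.1: [ 1.     0.081 -0.131] spin deg -1.58 share -0.0088
M [[-0.055, 0.978, 0.202], [-0.003, 0.202, -0.979], [-0.998, -0.055, -0.008]]
-0.035 82 y [0.0066 0.0152] z [-0.0155  0.0141]
-0.031 1704 y [0.0071 0.0241] z [-0.0132  0.0107]
-0.027 206 y [0.0081 0.0251] z [-0.0162  0.0146]
-0.023 263 y [0.0096 0.0252] z [-0.0159  0.0149]
-0.019 174 y [0.0081 0.0253] z [-0.0166  0.0154]
-0.015 210 y [0.0081 0.0254] z [-0.0171  0.0152]
-0.011 143 y [0.0085 0.0255] z [-0.0177  0.0165]
-0.007 170 y [0.0079 0.0256] z [-0.0179  0.0164]
-0.003 191 y [0.0163 0.0256] z [-0.0178  0.016 ]
0.001 1086 y [0.0032 0.0254] z [-0.0108  0.0084]
0.005 114 y [0.0255 0.0259] z [-0.0121  0.0102]
0.009 32 y [0.0256 0.0258] z [-0.0116  0.01  ]
```

View pics/w4.png

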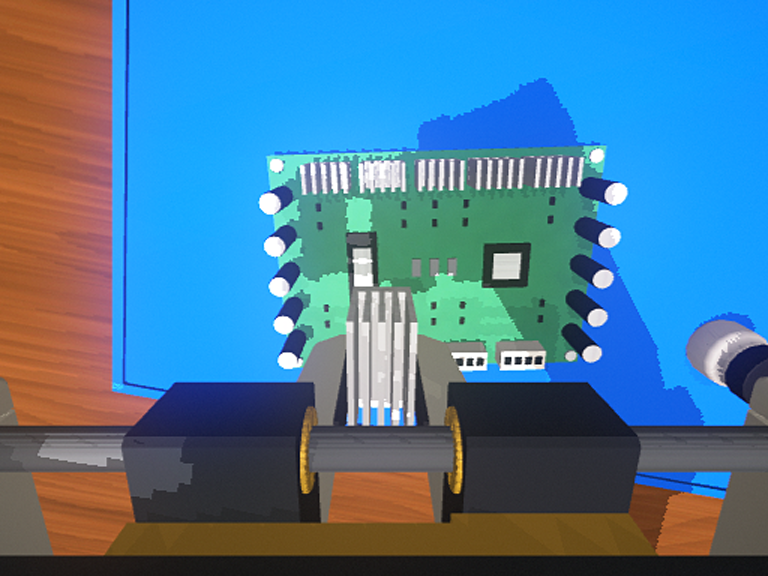

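Request:
{"api": "drive_tool", "payload": {"series": [[-1,[0,0.02,-0.07],-0.009],[-1,[0,0.01,-0.06],0],[-1,[0,0,0],0],[-1,[0.1,0.005,0],0],[-1,[0.1,0.005,0],0],[-1,[0.1,0.005,0],0],[-1,[0.1,0.005,0],0],[-1,[0.1,0.005,0],0],[-1,[0,0,0],0],[-1,[0,0,0],0]]}}

```text
time_s: 9.47
ee_pos: [0.4907, 0.2763, 0.0812]
ee_rot: [-98.4, 86.8, -175.1]
ft_force: [0.4, 0.7, -0.6]
finger_gap: 0.0241
```

```bash
python3 - <<'E'
from m import *
M=togo((.4912,.2765,.0375),103.25)
E
```

```text
t 9.47 pos [0.4907 0.2763 0.0812] jaw -76.7 toolx [-0.056 -0.005 -0.998] gap 0.0241 F [ 0.39  0.68 -0.64] j7 -110.1
world d [ 0.0005  0.0002 -0.0437] tool shift/0.1: [0.436 0.03  0.002] spin deg 0.07 share 0.0004
M [[-0.056, 0.972, 0.23], [-0.005, 0.23, -0.973], [-0.998, -0.056, -0.008]]
```

Request:
{"api": "drive_tool", "payload": {"series": [[-1,[0.06,0.005,0],0],[-1,[0.06,0.005,0],0],[-1,[0.06,0.005,0],0],[-1,[0.06,0.005,0],0],[-1,[0.06,0.005,0],0],[-1,[0,0,0],0],[-1,[0,0,0],0],[-1,[0,0,0],0],[-1,[0,0,0],0],[-1,[0,0,0],0]]}}

```text
time_s: 10.3
ee_pos: [0.4925, 0.277, 0.0484]
ee_rot: [-99.1, 86.9, -175.8]
ft_force: [0.0, 0.1, -0.9]
finger_gap: 0.0242
```

```bash
python3 - <<'E'
from m import *
M=togo((.4912,.2765,.0375),103.25)
c,P,T=look("wrist"); np.savez("w5.npz",img=c["img"],P=P,K=c["K"],T=T)
s,PS,TS=look("scene"); np.savez("s5.npz",img=s["img"],P=PS,K=s["K"],T=TS)
save("w5.png",np.vstack([cv2.resize(c["img"][150:290,180:330],(600,560//2*1)),cv2.resize(s["img"][220:330,310:450],(600,300))]))
E
```

```text
t 10.3 pos [0.4925 0.277  0.0484] jaw -76.73 toolx [-0.054 -0.004 -0.999] gap 0.0242 F [ 0.03  0.13 -0.94] j7 -110.3
world d [-0.0013 -0.0005 -0.0109] tool shift/0.1: [ 0.109 -0.008  0.003] spin deg 0.05 share 0.0003
M [[-0.054, 0.972, 0.23], [-0.004, 0.23, -0.973], [-0.999, -0.054, -0.009]]
```

View pics/w5.png

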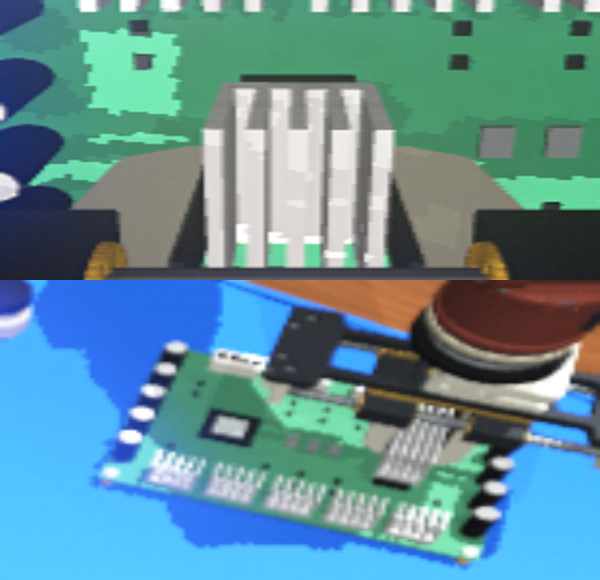

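The chip's far edge, x 240–356 in the crop, sits centred above the sink's bottom edge, about 225–375, and parallel to it. Last 11 mm down, slowly.

Request:
{"api": "drive_tool", "payload": {"series": [[-1,[0.03,-0.01,0],0],[-1,[0.03,0,0],0],[-1,[0.03,0,0],0],[-1,[0.01,0,0],0],[-1,[0,0,0],0],[-1,[0,0,0],0],[-1,[0,0,0],0],[-1,[0,0,0],0],[-1,[0,0,0],0],[-1,[0,0,0],0]]}}

```text
time_s: 11.23
ee_pos: [0.4911, 0.2769, 0.0378]
ee_rot: [-99.6, 86.9, -176.3]
ft_force: [-0.2, -0.2, -0.1]
finger_gap: 0.024
```

```bash
python3 - <<'E'
from m import *
M=togo((.4912,.2765,.0375),103.25)
c,P,T=look("wrist"); s=env.get_state()
save("w6.png",c["img"][150:290,180:330],4)
b=np.s_[180:283,225:285]; w=P[b].reshape(-1,3); q=(w-s["ee_pos"])@M
k=(q[:,1]>.0235)&(q[:,1]<.028)&(abs(q[:,2])<.013)&(q[:,0]>-.04)
print("end face lowest world z",np.percentile(w[k][:,2],[0,1,3]).round(4),"end y tool",np.median(q[k][:,1]).round(4),"z span",np.percentile(q[k][:,2],[2,98]).round(4))
t=(abs(q[:,2])<.011)&(q[:,0]<-.026)&(q[:,0]>-.034); print("top x tool",np.percentile(q[t][:,0],[10,50,90]).round(4),"world z",np.median(w[t][:,2]).round(4))
A=np.c_[q[t][:,1:],np.ones(t.sum())]; print("top slope y,z",np.linalg.lstsq(A,q[t][:,0],rcond=None)[0].round(3))
A=np.c_[w[t][:,:2],np.ones(t.sum())]; print("world top slope",np.linalg.lstsq(A,w[t][:,2],rcond=None)[0].round(3))
E
```

```text
t 11.23 pos [0.4911 0.2769 0.0378] jaw -76.73 toolx [-0.054 -0.003 -0.999] gap 0.024 F [-0.23 -0.23 -0.14] j7 -110.4
world d [ 0.0001 -0.0004 -0.0003] tool shift/0.1: [0.003 0.    0.004] spin deg 0.05 share 0.0003
M [[-0.054, 0.972, 0.23], [-0.003, 0.23, -0.973], [-0.999, -0.053, -0.009]]
end face lowest world z [0.0166 0.0172 0.0175] end y tool 0.0254 z span [-0.0125  0.0111]
top x tool [-0.0308 -0.0299 -0.0289] world z 0.0674
top slope y,z [-0.013  0.004 -0.03 ]
world top slope [-0.041  0.003  0.087]
```

View pics/w6.png

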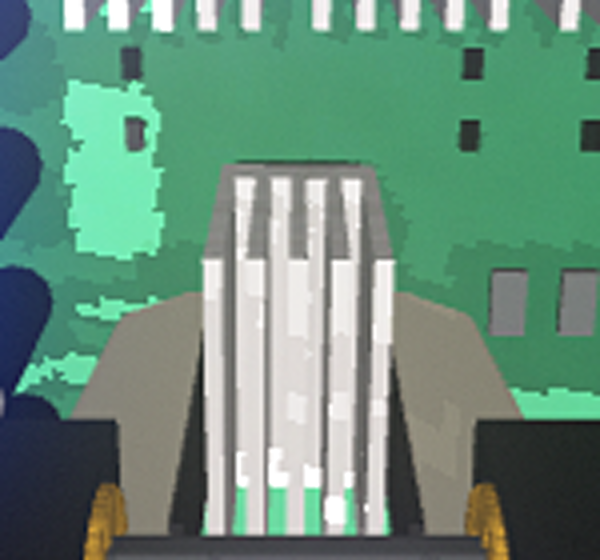

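```bash
python3 -c "
from h import *
s=env.get_state(); print(s['time_s'],s['ee_pos'],s['finger_gap'],abs(s['joint_vel']).max())
print(env.sign_off())"
```

```text
11.2833 [0.49110096 0.27688008 0.03786373] 0.023822376994178784 0.08938245079149115
the job is handed in; nothing more can be done
None
```

I picked the oblong grey heat sink out of the tray and carried it over the jar and the tall board parts. I handed the job in at 11.3 s with the gripper holding it still over the oblong chip; no verdict is reported.

Last checks before handing in, all inside the limits by my own measurements:

| Check | Measured | Limit |
|---|---|---|
| Air gap over the chip | about 6 mm (5.8 mm from the grasp height, 6.5 mm from wrist-camera depth) | 2–10 mm |
| Centre offset from the chip | within 1 mm by calculation, with calibration good to about 2 mm | 5 mm |
| Long sides out of line | under 1° | 0.12 rad (6.9°) |
| Tilt | about 0.04 rad | 0.1 rad |

- **Grip:** the fingers read 24 mm, which is the sink's width, at 25 N. The arm was at rest, and the force readings showed no sign of contact.
- **Heights:** both the top and wrist cameras read 4–5 mm higher than the nominal sizes, probably because of the mat's thickness. I used the measured heights.
- **Tilt:** the tool drifted about 3° off vertical during the moves, and the interface gave no way to correct it. That is the cause of the 0.04 rad tilt.
- **Not re-measured:** I didn't check the positions of the jar, spool and square sink after the carry. The arm passed well above them.

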